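Close the resin bottle to snug and stow it in the carrier

TASK

The cap of the grey resin bottle in the green printed nest is only loosely on its thread: screw it down clockwise until it is snug (about 0.6 N m) and stop there, without overtightening it. Then lift the closed bottle out of the nest, keep it upright, and set it down gently in the empty compartment of the green carrier, standing upright with the cap still snug; leave the other bottles and the things on the bench where they are.

Things in the scene. Friction and masses are not known exactly. Their poses are not given: they have to be found in the camera images.
- cap_center (a point): centre (half-way up) of the grey bottle's orange ribbed cap when closed: 44 mm across, 24 mm high, axis vertical (z up), flat top 12 mm above. It stands up to 2 mm higher while unscrewed; this point does not turn with it. Fingers have 25 mm of free depth below it. Clockwise from above closes it. Grip it across, firmly (35 N or more), or it slips. The bottle may be lifted by it.
- bottle_center (a point): centre of the grey resin bottle's square body, 60 x 60 mm, 116 mm high, this point 58 mm above its underside, z up, x and y along the sides. A shoulder and 36 mm neck carry the cap, whose centre is 97 mm above this point (up to 2 mm more while unscrewed), its top 109 mm. Mass 0.3 to 0.6 kg. It stands loose in the nest.
- cap_liner (a joint): flattening of the cap's soft liner, 0.16 mm per rad, far below this reading's error: judge by torque. The thread drags 0.12 N m; after 1.0 to 3.0 rad of closing (unseen) the liner meets the rim; from there it takes 0.15 + 1.5 N m per rad. At rest one reads up to 0.15 less. Snug: 0.16 to 0.55 rad past it (0.4 to 0.97 N m turning, 0.25 to 0.82 at rest). Let go, it springs back but stays snug.
- nest: bright green printed nest bolted to the bench: a square socket 78 x 78 mm outside, 32 mm high, inside 64 x 64 mm and 25 mm deep, with two screw ears along its x axis (116 mm over all, 9 mm high). Origin at the centre of its underside, x and y along its sides. It keeps the bottle from turning (2 mm of play each side); its floor is 7 mm above the bench.
- carrier: dark green open carrier fixed to the bench, 212 x 212 mm (rim 222), 75 mm high; a cross of dividers (about 65 mm high) makes four compartments 98 mm square, centres 51.5 mm from its middle along both axes; floor 5 mm thick. Origin at the centre of its underside, x and y along its sides. Three hold bottles, one is empty.
- pad: pale square absorbent pad, 86 x 86 mm and 2 mm thick, lying in the middle of the carrier's one empty compartment; origin at the centre of its underside, 5 mm above the bench. The bottle's underside will stand 2 mm above this origin.
- bottle_black: black square bottle with a black cap, 60 x 60 mm, 167 mm high, in the carrier; origin at the centre of its underside. Not to be disturbed.
- bottle_white: white square bottle with a white cap, 60 x 60 mm, 167 mm high, in the carrier; origin at the centre of its underside. Not to be disturbed.
- bottle_amber: round amber bottle with a black cap, 62 mm in diameter, 160 mm high, in the carrier; origin at the centre of its underside. Not to be disturbed.
- scraper: scraper, 200 mm long, black handle and steel blade 65 mm wide, lying on the bench, 20 mm high; origin under its middle, x along it. Not to be disturbed.
- funnel: blue funnel standing upside down on its wide mouth, 92 mm across, 85 mm high; origin at the centre of its underside. Not to be disturbed.
- beaker: whitish beaker, 72 mm across, 85 mm high; origin at the centre of its underside. Not to be disturbed.
- printed_part: grey printed bracket on its raft, 56 x 44 mm, 49 mm high; origin at the centre of its underside. Not to be disturbed.
Mind the look-alikes: they are no part of the job. What is shaped like the part that bears cap_center but blue, pink or turquoise is not meant.

How it is judged:
On the way:
1. the cap is screwed down to snug (0.4 N m while turning) while the bottle stands in the nest (value of joint cap_liner above 2.56e-05 m and horizontal distance between bottle_center and nest below 0.012 m and height (world z) of bottle_center below 0.08 m), for 0.2 s.
At the end, for the whole second after the job is handed in: The grey bottle stands upright (within 0.08 rad) and at rest on the pad in the carrier's free compartment (within 30 mm of the pad's middle along each side, underside within 6 mm of the pad), its cap snug: tightened in the nest, not overtightened, not turned back (liner still flat by 0.000008 m) (value of joint cap_liner between 8e-06 and 8.8e-05 m and x of bottle_center in the frame of pad between -0.03 and 0.03 m and y of bottle_center in the frame of pad between -0.03 and 0.03 m and z of bottle_center in the frame of pad below 0.066 m and angle between bottle_center's own z axis and vertical below 0.08 rad and linear speed of bottle below 0.02 m/s); the robot touches nothing.
It fails at once if the cap is overtightened: turned more than 0.55 rad past where the liner meets the rim (0.97 N m while turning, about 0.82 at rest) (value of joint cap_liner above 8.8e-05 m).
It fails at once if the grey bottle is tipped by more than 0.4 rad (angle between bottle_center's own z axis and vertical above 0.4 rad).
It fails at once if the grey bottle is dropped or slammed into the carrier (more than 60 N) (contact force between bottle and carrier above 60 N or contact force between bottle and pad above 60 N).
It fails at once if another bottle or a thing on the bench is moved by more than 20 mm (distance of any of bottle_black, bottle_white, bottle_amber, scraper, funnel, beaker, printed_part from where it was at the start of the episode above 0.02 m).
It also fails if it takes over 72 s, if anything falls off the work surface, if the arm or the gripper's body presses on something with over 40 N, if the wrist force passes 120 N, or if a joint passes its speed limit or range.

ROBOT

A 7-joint arm with a two-finger parallel gripper is mounted at the origin on the work surface. World frame = base frame: x ahead of the robot, y to its left, z up, the work surface at z = 0. Lengths are in m, angles in rad, forces in N, time in s.
With the tool pointing down it reaches from about 0.425 to 0.875 m from the base axis. Payload 4.7 kg.
Tool frame: the origin (TCP) lies midway between the tips of the shut fingers; the grasp point (between the pads) lies 19 mm behind it; z points along the fingers, x is the direction in which the jaws open and shut, and the axes are right-handed (so a half turn about z gives the same grasp; the last joint's range is limited). The gripper opens to 87 mm and grips with 3 to 60 N. Pads are 19 mm wide; open, the fingers measure 117 mm over their backs; the gripper's body (75 mm by 190 mm) begins 51 mm behind the grasp point.
Start: joints at [1.279, 0.321, -0.07, 1.45, 0.023, 1.371, -0.057], TCP at [0.196, -0.62, 0.223] pointing down, gripper open.
Joint ranges: [-2.86, 2.86], [-0.3, 2.09], [-1.38, 1.24], [0.06, 2.45], [-1.56, 4.7], [0.09, 2.05], [-2.69, 2.69]. Speed limits (rad/s): [2.57, 2.57, 3.14, 3.14, 3.14, 3.14, 3.14].

INTERFACE

Orientations are given as a rotation vector (axis times angle).
In Python, from bench import get_state, eyes, ticket gives the robot as it stands.
- The arm moves only by the tool carry_out, never from a script. Its argument "motion" is a list of rows, each a list of 2 entries, a list of its own where there are three numbers: the shift along the world's x, y, z in m, then the turn about the world's z in rad. A call has 1 to 20 rows; each row is the pose to reach, as a shift and turn from the pose commanded when the call began; what a row does not reach only later rows make up. A row lasts 1/10 s, in which the tool goes at most 50 mm and 8.59 degrees, less where a joint would pass 70% of its speed; a pose out of reach is approached as far as the arm can. A call with a gripper value outside its range is refused whole. "grip" is the gripper command: -1 is fully open, 1 is shut, values between are in proportion, set as the call begins (left out, the last holds). The fingers move at their own pace and stop on an object; "squeeze" is the grip in N (left out, the last holds). Time passes only in rows, so rows that repeat a pose let the fingers close. It gives the time, the measured TCP pose, the force and the opening at its end, in the units of the state.
- get_state(): the state, without advancing time (a new reading comes with each control period).
- eyes.get_image(name): name is "scene" or "top" or "wrist"; returns a dict with "pixels" (420x560x3 uint8, blue, green, red), "mtx" (3x3 intrinsics, pixels), "extrinsics" (4x4, takes a point from camera to world coordinates). Camera axes: x right, y down, z forward; pixel columns grow to the right and rows downward; lengths in m; the calibration is good to about 2 mm. A picture is of the moment at which its call begins. There is no depth.
- ticket.close_job(): hands the job in, once; it reports no verdict.
The state is a dict: "time": time; "joint_positions": joint angles; "qd": joint speeds; "joint_torque": joint torques, N m; "position": TCP position; "tool_rot": TCP orientation; "ft_force": force on the tool from outside, world axes, zero at the start; "torque": the same for the moment, N m; "grip_width": opening from 0.0 (shut) to 1.0 (fully open).
Only numpy, scipy, OpenCV 4.12 (cv2) and the standard library are available. Lean on these libraries where they do the work, as an engineer would, in place of code of your own. Each camera call takes 0.05 s, during which the arm holds its last target. There are 200 camera calls.

## Working session

There is one attempt and no reset: what is moved stays moved. The work goes in short steps, Python scripts to look and compute and a tool call to move; the robot and the scene stay as the last step left them, time stands still between calls to the robot, and variables do not carry over. Pictures are saved under pics/ and viewed, about 8 in all and at most 12, crops included, and the job is handed in when it is done.

Besides the shell and the picture viewer there is one more tool, called as name([rows], argument=value, ...), one row to a line, values as JSON. carry_out: Moves the arm, as the interface text tells. Its arguments: {"type":"object","properties":{"motion":{"type":"array","items":{"type":"array"}},"grip":{"type":"number"},"squeeze":{"type":"number"}},"required":["motion"]}

```bash
mkdir -p pics; ls; python3 - <<'E'
from bench import get_state, eyes
import cv2,numpy as np
s=get_state();print({k:np.round(v,3).tolist() for k,v in s.items()})
ims=[]
for n in("scene","top","wrist"):
    d=eyes.get_image(n);cv2.imwrite(f"pics/{n}0.png",d["pixels"]);np.savez(f"pics/{n}0.npz",**d)
    print(n,np.round(d["mtx"],1).tolist(),np.round(d["extrinsics"],3).tolist())
E
```

```text
pics
{'time': 0.0, 'joint_positions': [1.279, 0.322, -0.07, 1.452, 0.023, 1.371, -0.057], 'qd': [-0.001, 0.001, -0.001, 0.0, 0.002, -0.0, 0.0], 'joint_torque': [0.0, -49.129, -0.404, -31.253, -0.064, 0.044, 0.0], 'position': [0.195, -0.619, 0.221], 'tool_rot': [-2.533, 1.857, 0.002], 'ft_force': [0.612, 0.332, 0.292], 'torque': [-0.028, 0.004, 0.024], 'grip_width': 0.998}
scene [[498.0, 0.0, 269.5], [0.0, 498.0, 206.6], [0.0, 0.0, 1.0]] [[0.406, 0.742, -0.534, 1.238], [0.914, -0.322, 0.247, -0.215], [0.011, -0.588, -0.809, 1.124], [0.0, 0.0, 0.0, 1.0]]
top [[436.5, 0.0, 281.2], [0.0, 436.5, 207.1], [0.0, 0.0, 1.0]] [[-0.009, -0.984, 0.177, 0.34], [-1.0, 0.007, -0.014, 0.103], [0.012, -0.177, -0.984, 1.383], [0.0, 0.0, 0.0, 1.0]]
wrist [[314.4, 0.0, 276.6], [0.0, 314.4, 213.3], [0.0, 0.0, 1.0]] [[0.301, -0.921, -0.246, 0.263], [-0.954, -0.291, -0.077, -0.598], [-0.001, 0.258, -0.966, 0.384], [0.0, 0.0, 0.0, 1.0]]
```

View pics/top0.png

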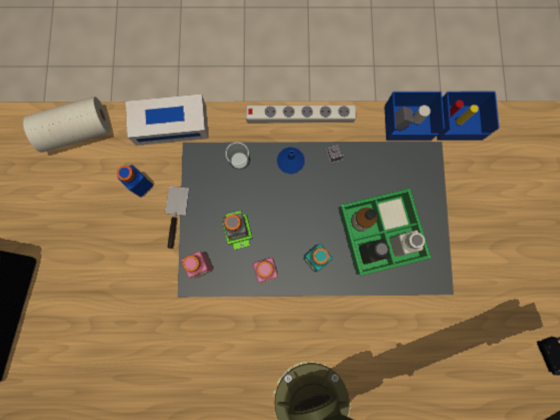

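View pics/scene0.png

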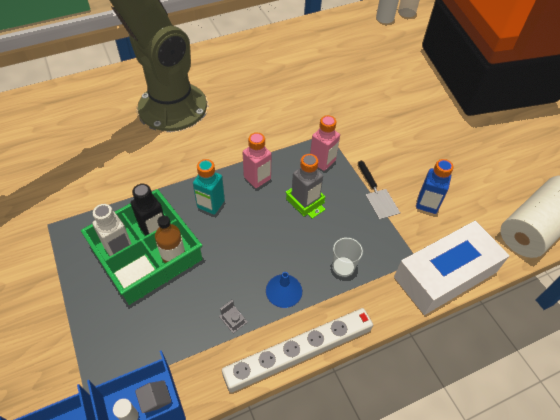

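```bash
cat > h.py <<'E'
import cv2,numpy as np
def load(n): return dict(np.load(f"pics/{n}.npz"))
def plane(d,uv,z):
    uv=np.atleast_2d(np.asarray(uv,float));K,T=d["mtx"],d["extrinsics"]
    r=np.c_[uv,np.ones(len(uv))]@np.linalg.inv(K).T@T[:3,:3].T;o=T[:3,3]
    return o+r*((z-o[2])/r[:,2])[:,None]
def proj(d,p):
    T=np.linalg.inv(d["extrinsics"]);q=(np.atleast_2d(p)@T[:3,:3].T+T[:3,3])@d["mtx"].T
    return q[:,:2]/q[:,2:]
def mask(d,lo,hi,box):
    m=cv2.inRange(cv2.cvtColor(d["pixels"],cv2.COLOR_BGR2HSV),np.array(lo),np.array(hi))
    o=np.zeros_like(m);x0,y0,x1,y1=box;o[y0:y1,x0:x1]=m[y0:y1,x0:x1];return o
def rect(d,m,z):
    c=max(cv2.findContours(m,0,1)[0],key=cv2.contourArea)
    P=plane(d,c[:,0],z)[:,:2];r=cv2.minAreaRect((P*1000).astype(np.float32));return r
E
python3 - <<'E'
from h import *
t,s=load("top0"),load("scene0")
# cap
o=[]
for d,b in((t,(215,205,255,245)),(s,(290,145,330,180))):
    m=mask(d,(3,150,110),(20,255,255),b);y,x=np.nonzero(m);print("cap px",len(x),x.mean(),y.mean(),x.min(),x.max(),y.min(),y.max());o.append((x.mean(),y.mean()))
for z in(.15,.163,.175): print(z,plane(t,o[0],z).round(4),plane(s,o[1],z).round(4))
m=mask(t,(35,180,120),(58,255,255),(205,195,270,260));print("nest",rect(t,m,.032))
m=mask(t,(0,0,150),(60,70,255),(375,195,415,232));print("pad",m.sum()/255,rect(t,m,.007))
m=mask(t,(60,120,40),(85,255,255),(335,180,440,280));print("carrier rim",rect(t,m,.075))
a=cv2.resize(t["pixels"][190:285,175:270],None,fx=5,fy=5,interpolation=2)
b=cv2.resize(t["pixels"][185:280,338:433],None,fx=5,fy=5,interpolation=2)
cv2.imwrite("pics/c0.png",cv2.resize(np.hstack([a,b]),(800,400)))
E
```

```text
cap px 86 232.4418604651163 222.30232558139534 225 240 214 229
cap px 174 309.07471264367814 164.20114942528735 301 318 154 171
0.15 [[0.5185 0.2249 0.15  ]] [[0.5115 0.2315 0.15  ]]
0.163 [[0.5166 0.2236 0.163 ]] [[0.5212 0.2256 0.163 ]]
0.175 [[0.5149 0.2224 0.175 ]] [[0.5302 0.2201 0.175 ]]
nest ((501.65533447265625, 205.41537475585938), (63.40914535522461, 101.38260650634766), 54.46554946899414)
pad 642.0 ((563.6131591796875, -273.13330078125), (86.4498291015625, 77.23101043701172), 13.522826194763184)
carrier rim ((499.5090637207031, -224.79071044921875), (219.48802185058594, 228.5934600830078), 13.096590042114258)
```

View pics/c0.png

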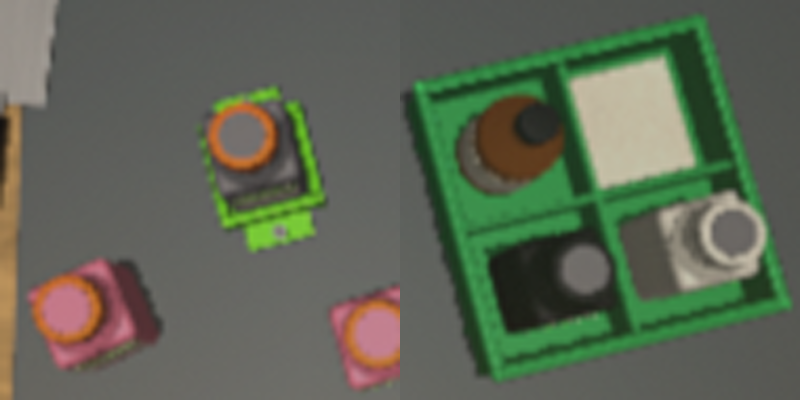

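Top view: grey bottle with orange-ringed cap at about px (232,222) in the bright green nest, yaw about 14°. The pad is at about (395,213) in the carrier's far-right compartment. In the scene view the cap is at (309,163). The two views agree on the cap at about (0.518, 0.2235), to about 5 mm. Moving over it now and pre-rotating counter-clockwise.

carry_out([
  [[0.024, 0.039, 0.02], 0.14],
  [[0.047, 0.078, 0.04], 0.28],
  [[0.071, 0.118, 0.06], 0.42],
  [[0.095, 0.157, 0.08], 0.56],
  [[0.118, 0.196, 0.1], 0.7],
  [[0.142, 0.235, 0.1], 0.84],
  [[0.166, 0.274, 0.1], 0.98],
  [[0.189, 0.313, 0.1], 1.12],
  [[0.213, 0.353, 0.1], 1.26],
  [[0.237, 0.392, 0.1], 1.4],
  [[0.26, 0.431, 0.1], 1.54],
  [[0.284, 0.47, 0.1], 1.68],
  [[0.289, 0.517, 0.1], 1.82],
  [[0.294, 0.563, 0.1], 1.96],
  [[0.298, 0.61, 0.1], 2.1],
  [[0.303, 0.657, 0.1], 2.24],
  [[0.308, 0.703, 0.1], 2.38],
  [[0.313, 0.75, 0.1], 2.52],
  [[0.317, 0.797, 0.1], 2.66],
  [[0.322, 0.843, 0.1], 2.8],
], grip=-1, squeeze=45)

```text
time: 2.15
position: [0.5175, 0.2248, 0.3227]
tool_rot: [2.254, 2.187, 0.0]
ft_force: [0.9, -1.3, 0.4]
grip_width: 1.004
```

carry_out([
  [[0, 0, 0], 0.14],
  [[0, 0, 0], 0.28],
  [[0, 0, 0], 0.42],
  [[0, 0, 0], 0.56],
  [[0, 0, 0], 0.7],
  [[0, 0, 0], 0.79],
  [[0, 0, 0], 0.79],
  [[0, 0, 0], 0.79],
])

```text
time: 2.95
position: [0.5176, 0.223, 0.3224]
tool_rot: [-1.251, -2.882, 0.0]
ft_force: [-0.1, 1.3, 0.3]
grip_width: 1.002
```

```bash
python3 - <<'E'
from h import *
from bench import get_state, eyes
s=get_state();print({k:np.round(v,3).tolist() for k,v in s.items()})
d=eyes.get_image("wrist");np.savez("pics/wrist1.npz",**d);cv2.imwrite("pics/wrist1.png",d["pixels"])
print(d["extrinsics"].round(3).tolist(), "expected cap px",proj(d,[.518,.2235,.175]))
E
```

```text
{'time': 2.95, 'joint_positions': [0.458, 0.237, -1.077, 1.479, 0.208, 1.55, 1.712], 'qd': [-0.005, -0.003, 0.003, -0.001, -0.001, 0.0, 0.004], 'joint_torque': [0.055, -29.445, -6.504, -31.181, 0.061, 0.073, 0.05], 'position': [0.518, 0.223, 0.322], 'tool_rot': [-1.251, -2.882, 0.0], 'ft_force': [-0.095, 1.315, 0.29], 'torque': [0.108, -0.119, -0.006], 'grip_width': 1.002}
[[-0.683, 0.706, 0.189, 0.466], [0.731, 0.66, 0.176, 0.175], [-0.001, 0.258, -0.966, 0.485], [0.0, 0.0, 0.0, 1.0]] expected cap px [[276.68958548 201.88697787]]
```

View pics/wrist1.png

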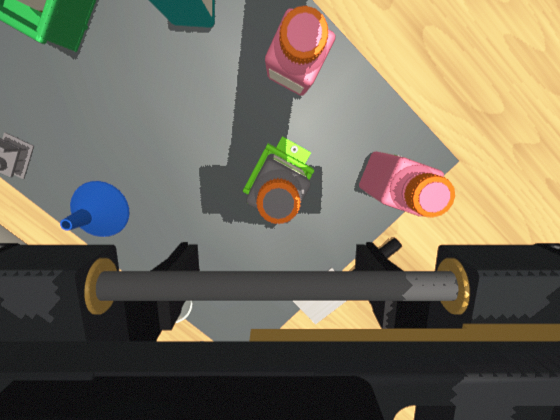

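Cap seen at px (278,201), within 1–2 px of the prediction. Refining numerically.

```bash
python3 - <<'E'
from h import *
d=load("wrist1")
m=mask(d,(3,150,80),(20,255,255),(250,172,306,230))
c=np.vstack(cv2.findContours(m,0,1)[0]);e=cv2.fitEllipse(cv2.convexHull(c));print(e)
for z in(.164,.175):
  q=np.array(e[0]);print(z,plane(d,q,z), np.linalg.norm(np.diff(plane(d,[q-[e[1][0]/2,0],q+[e[1][0]/2,0]],z),axis=0)))
E
```

```text
((277.9061279296875, 200.90966796875), (43.58757400512695, 44.88875961303711), 179.6617431640625)
0.164 [[0.5182131 0.2254288 0.164    ]] 0.04553425679597222
0.175 [[0.51642338 0.22370633 0.175     ]] 0.04397215569837402
```

carry_out([
  [[0, 0, -0.03], 0],
  [[-0.001, 0.001, -0.07], 0],
  [[-0.001, 0.001, -0.11], 0],
  [[-0.001, 0.001, -0.14], 0],
  [[-0.001, 0.001, -0.165], 0],
  [[-0.001, 0.001, -0.179], 0],
  [[-0.001, 0.001, -0.179], 0],
  [[-0.001, 0.001, -0.179], 0],
])

```text
time: 3.8
position: [0.5172, 0.2246, 0.1445]
tool_rot: [1.248, 2.883, 0.002]
ft_force: [0.1, 0.0, 0.5]
grip_width: 1.0
```

carry_out([
  [[0, 0, 0], 0],
  [[0, 0, 0], 0],
  [[0, 0, 0], 0],
  [[0, 0, 0], 0],
  [[0, 0, 0], 0],
  [[0, 0, 0], 0],
  [[0, 0, 0], 0],
  [[0, 0, 0], 0],
  [[0, 0, 0], 0],
  [[0, 0, 0], 0],
], grip=1, squeeze=45)

```text
time: 4.8
position: [0.5166, 0.2241, 0.1436]
tool_rot: [-1.247, -2.883, 0.0]
ft_force: [-0.3, 0.0, 0.5]
grip_width: 0.495
```

```bash
cat > st.py <<'E'
from bench import get_state
import numpy as np
s=get_state();print({k:np.round(s[k],3).tolist() for k in("time","position","tool_rot","ft_force","torque","grip_width","joint_positions","joint_torque")})
E
python3 st.py
```

```text
{'time': 4.8, 'position': [0.517, 0.224, 0.144], 'tool_rot': [-1.247, -2.883, 0.0], 'ft_force': [-0.316, 0.042, 0.466], 'torque': [0.16, -0.046, 0.013], 'grip_width': 0.495, 'joint_positions': [0.409, 0.351, -1.026, 1.745, 0.318, 1.226, 1.625], 'joint_torque': [-0.027, -33.599, -9.04, -28.446, 0.044, 0.041, 0.001]}
```

carry_out([
  [[0, 0, 0], -0.1],
  [[0, 0, 0], -0.2],
  [[0, 0, 0], -0.3],
  [[0, 0, 0], -0.4],
  [[0, 0, 0], -0.5],
  [[0, 0, 0], -0.6],
  [[0, 0, 0], -0.7],
  [[0, 0, 0], -0.8],
  [[0, 0, 0], -0.9],
])

```text
time: 5.7
position: [0.5165, 0.2249, 0.1434]
tool_rot: [-2.38, -2.05, -0.001]
ft_force: [0.7, 0.8, -2.1]
grip_width: 0.494
```

```bash
python3 st.py
```

```text
{'time': 5.7, 'position': [0.516, 0.225, 0.143], 'tool_rot': [-2.38, -2.05, -0.001], 'ft_force': [0.673, 0.792, -2.113], 'torque': [0.473, -0.27, 0.119], 'grip_width': 0.494, 'joint_positions': [0.288, 0.297, -0.866, 1.748, 0.24, 1.207, 0.78], 'joint_torque': [1.408, -35.529, -6.65, -29.148, 0.314, 0.576, 0.858]}
```

carry_out([
  [[0, 0, 0], -0.07],
  [[0, 0, 0], -0.14],
  [[0, 0, 0], -0.21],
  [[0, 0, 0], -0.28],
])

```text
time: 6.1
position: [0.5166, 0.225, 0.1434]
tool_rot: [-2.641, -1.699, -0.002]
ft_force: [0.2, 1.2, -1.0]
grip_width: 0.49
```

```bash
python3 st.py
```

```text
{'time': 6.1, 'position': [0.517, 0.225, 0.143], 'tool_rot': [-2.641, -1.699, -0.002], 'ft_force': [0.153, 1.157, -1.045], 'torque': [0.491, -0.398, 0.162], 'grip_width': 0.49, 'joint_positions': [0.253, 0.285, -0.821, 1.749, 0.222, 1.203, 0.515], 'joint_torque': [1.166, -36.216, -6.016, -29.214, 0.253, 0.691, 0.567]}
```

carry_out([
  [[0, 0, 0], -0.05],
  [[0, 0, 0], -0.1],
  [[0, 0, 0], -0.15],
])

```text
time: 6.4
position: [0.5167, 0.225, 0.1433]
tool_rot: [-2.761, -1.497, -0.002]
ft_force: [0.3, 1.4, -3.2]
grip_width: 0.494
```

```bash
python3 st.py
```

```text
{'time': 6.4, 'position': [0.517, 0.225, 0.143], 'tool_rot': [-2.761, -1.497, -0.002], 'ft_force': [0.325, 1.45, -3.249], 'torque': [0.456, -0.393, 0.155], 'grip_width': 0.494, 'joint_positions': [0.235, 0.28, -0.799, 1.75, 0.213, 1.201, 0.372], 'joint_torque': [1.001, -36.563, -5.703, -29.248, 0.21, 0.736, 0.371]}
```

Still only thread drag.

carry_out([
  [[0, 0, 0], -0.07],
  [[0, 0, 0], -0.14],
  [[0, 0, 0], -0.21],
  [[0, 0, 0], -0.25],
])

```text
time: 6.8
position: [0.5167, 0.2249, 0.1433]
tool_rot: [-2.926, -1.141, -0.002]
ft_force: [1.0, 2.4, -2.6]
grip_width: 0.497
```

```bash
python3 st.py
```

```text
{'time': 6.8, 'position': [0.517, 0.225, 0.143], 'tool_rot': [-2.926, -1.141, -0.002], 'ft_force': [0.97, 2.406, -2.554], 'torque': [0.446, -0.403, 0.166], 'grip_width': 0.497, 'joint_positions': [0.205, 0.271, -0.761, 1.751, 0.199, 1.198, 0.133], 'joint_torque': [0.842, -37.096, -5.297, -29.352, 0.134, 0.773, 0.103]}
```

carry_out([
  [[0, 0, 0], -0.07],
  [[0, 0, 0], -0.14],
  [[0, 0, 0], -0.21],
  [[0, 0, 0], -0.25],
])

```text
time: 7.2
position: [0.5168, 0.2249, 0.1433]
tool_rot: [-3.045, -0.767, -0.001]
ft_force: [2.0, 0.9, -2.5]
grip_width: 0.498
```

```bash
python3 st.py
```

```text
{'time': 7.2, 'position': [0.517, 0.225, 0.143], 'tool_rot': [-3.045, -0.767, -0.001], 'ft_force': [1.982, 0.896, -2.457], 'torque': [0.416, -0.415, 0.132], 'grip_width': 0.498, 'joint_positions': [0.176, 0.264, -0.726, 1.751, 0.186, 1.196, -0.108], 'joint_torque': [0.762, -37.541, -5.002, -29.45, 0.066, 0.78, 0.105]}
```

carry_out([
  [[0, 0, 0], -0.07],
  [[0, 0, 0], -0.14],
  [[0, 0, 0], -0.21],
  [[0, 0, 0], -0.25],
])

```text
time: 7.6
position: [0.5167, 0.2248, 0.1432]
tool_rot: [-3.117, -0.382, -0.001]
ft_force: [0.4, 0.5, -3.9]
grip_width: 0.495
```

```bash
python3 st.py
```

```text
{'time': 7.6, 'position': [0.517, 0.225, 0.143], 'tool_rot': [-3.117, -0.382, -0.001], 'ft_force': [0.448, 0.549, -3.923], 'torque': [0.351, -0.471, 0.139], 'grip_width': 0.495, 'joint_positions': [0.147, 0.257, -0.692, 1.752, 0.174, 1.194, -0.349], 'joint_torque': [0.781, -37.894, -4.621, -29.548, 0.059, 0.73, 0.106]}
```

carry_out([
  [[0, 0, -0.0003], -0.07],
  [[0, 0, -0.0003], -0.14],
  [[0, 0, -0.0003], -0.21],
  [[0, 0, -0.0003], -0.25],
])

```text
time: 8.0
position: [0.5169, 0.2248, 0.143]
tool_rot: [-3.141, 0.01, -0.001]
ft_force: [1.6, 2.2, -2.0]
grip_width: 0.494
```

```bash
python3 st.py
```

```text
{'time': 8.0, 'position': [0.517, 0.225, 0.143], 'tool_rot': [-3.141, 0.01, -0.001], 'ft_force': [1.637, 2.238, -1.969], 'torque': [0.356, -0.497, 0.167], 'grip_width': 0.494, 'joint_positions': [0.12, 0.251, -0.658, 1.753, 0.164, 1.192, -0.591], 'joint_torque': [0.683, -38.097, -4.362, -29.385, 0.014, 0.701, 0.107]}
```

carry_out([
  [[0, 0, -0.0001], -0.07],
  [[0, 0, -0.0001], -0.14],
  [[0, 0, -0.0001], -0.21],
  [[0, 0, -0.0001], -0.25],
])

```text
time: 8.4
position: [0.517, 0.2249, 0.143]
tool_rot: [-3.115, 0.4, -0.002]
ft_force: [2.1, 1.0, -2.4]
grip_width: 0.492
```

```bash
python3 st.py
```

```text
{'time': 8.4, 'position': [0.517, 0.225, 0.143], 'tool_rot': [-3.115, 0.4, -0.002], 'ft_force': [2.088, 0.951, -2.363], 'torque': [0.292, -0.539, 0.507], 'grip_width': 0.492, 'joint_positions': [0.093, 0.245, -0.627, 1.754, 0.154, 1.19, -0.832], 'joint_torque': [0.932, -38.38, -3.814, -29.242, -0.205, 0.788, -0.261]}
```

Liner met: 0.51 N m. A small final turn toward 0.6, then hold.

carry_out([
  [[0, 0, 0], -0.03],
  [[0, 0, 0], -0.06],
])

```text
time: 8.6
position: [0.5169, 0.2247, 0.1431]
tool_rot: [-3.102, 0.493, -0.001]
ft_force: [1.6, 1.4, -3.2]
grip_width: 0.493
```

```bash
python3 st.py
```

```text
{'time': 8.6, 'position': [0.517, 0.225, 0.143], 'tool_rot': [-3.102, 0.493, -0.001], 'ft_force': [1.601, 1.392, -3.245], 'torque': [0.404, -0.673, 0.554], 'grip_width': 0.493, 'joint_positions': [0.086, 0.244, -0.619, 1.754, 0.152, 1.19, -0.89], 'joint_torque': [1.129, -38.641, -3.523, -29.022, -0.176, 1.102, -0.263]}
```

carry_out([
  [[0, 0, 0], 0],
  [[0, 0, 0], 0],
  [[0, 0, 0], 0],
  [[0, 0, 0], 0],
])

```text
time: 9.0
position: [0.5168, 0.2244, 0.1432]
tool_rot: [-3.102, 0.492, -0.001]
ft_force: [2.0, 2.1, -3.6]
grip_width: 0.494
```

```bash
python3 st.py
```

```text
{'time': 9.0, 'position': [0.517, 0.224, 0.143], 'tool_rot': [-3.102, 0.492, -0.001], 'ft_force': [1.966, 2.098, -3.646], 'torque': [0.592, -0.749, 0.485], 'grip_width': 0.494, 'joint_positions': [0.087, 0.244, -0.619, 1.754, 0.151, 1.191, -0.889], 'joint_torque': [1.219, -38.772, -3.19, -28.794, -0.007, 1.383, -0.491]}
```

Cap snug: 0.55 N m turning, 0.49 at rest. Lifting straight up, then checking.

carry_out([
  [[0, 0, 0.003], 0],
  [[0, 0, 0.01], 0],
  [[0, 0, 0.02], 0],
  [[0, 0, 0.035], 0],
  [[0, 0, 0.055], 0],
  [[0, 0, 0.08], 0],
  [[0, 0, 0.105], 0],
  [[0, 0, 0.13], 0],
  [[0, 0, 0.155], 0],
  [[0, 0, 0.175], 0],
  [[0, 0, 0.19], 0],
  [[0, 0, 0.2], 0],
  [[0, 0, 0.205], 0],
  [[0, 0, 0.205], 0],
  [[0, 0, 0.205], 0],
], squeeze=50)

```text
time: 10.5
position: [0.5163, 0.2239, 0.3473]
tool_rot: [3.102, -0.493, -0.002]
ft_force: [0.1, 0.0, -5.2]
grip_width: 0.492
```

```bash
python3 st.py; python3 - <<'E'
from h import *
from bench import eyes
a=[]
for n in("scene","top"):
    d=eyes.get_image(n);np.savez(f"pics/{n}1.npz",**d);a.append(d["pixels"][60:360])
cv2.imwrite("pics/l1.png",cv2.resize(np.hstack(a),(800,214)) if 0 else np.hstack([x[:, 60:460] for x in a]))
E
```

```text
{'time': 10.5, 'position': [0.516, 0.224, 0.347], 'tool_rot': [3.102, -0.493, -0.002], 'ft_force': [0.052, 0.041, -5.239], 'torque': [-0.087, -0.051, -0.04], 'grip_width': 0.492, 'joint_positions': [0.1, 0.147, -0.628, 1.442, 0.086, 1.582, -0.837], 'joint_torque': [-0.03, -37.574, -2.881, -34.658, -0.035, -0.072, -0.0]}
```

View pics/l1.png

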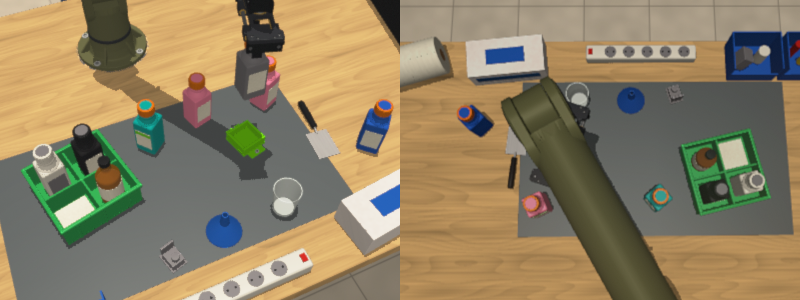

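Bottle lifted upright with 5.2 N of load, the nest is empty and the other objects are in place. Carrying to above the pad at about (0.562, −0.267).

carry_out([
  [[0.001, -0.01, 0], 0],
  [[0.003, -0.03, 0], 0],
  [[0.006, -0.06, 0], 0],
  [[0.009, -0.095, 0], 0],
  [[0.012, -0.13, 0], 0],
  [[0.015, -0.165, 0], 0],
  [[0.019, -0.2, 0], 0],
  [[0.022, -0.235, 0], 0],
  [[0.025, -0.27, 0], 0],
  [[0.029, -0.305, 0], 0],
  [[0.032, -0.34, 0], 0],
  [[0.035, -0.375, 0], 0],
  [[0.038, -0.41, 0], 0],
  [[0.041, -0.44, 0], 0],
  [[0.043, -0.465, 0], 0],
  [[0.045, -0.482, 0], 0],
  [[0.046, -0.491, 0], 0],
  [[0.046, -0.491, 0], 0],
  [[0.046, -0.491, 0], 0],
  [[0.046, -0.491, 0], 0],
])

```text
time: 12.6
position: [0.5631, -0.2648, 0.3485]
tool_rot: [-3.103, 0.488, -0.001]
ft_force: [0.1, 0.5, -4.1]
grip_width: 0.488
```

```bash
python3 st.py; python3 - <<'E'
from h import *
from bench import eyes
d=eyes.get_image("scene");e=eyes.get_image("wrist")
cv2.imwrite("pics/p1.png",np.hstack([cv2.resize(d["pixels"][130:310,40:240],(400,360)),cv2.resize(e["pixels"],(400,300))[:300] if 0 else cv2.resize(e["pixels"],(400,360))]))
t=load("top1");m=mask(t,(0,0,150),(60,70,255),(375,195,415,232));print("pad",rect(t,m,.007))
print(proj(d,[[.562,-.267,.007]]))
E
```

```text
{'time': 12.6, 'position': [0.563, -0.265, 0.349], 'tool_rot': [-3.103, 0.488, -0.001], 'ft_force': [0.14, 0.471, -4.144], 'torque': [0.009, -0.096, 0.03], 'grip_width': 0.488, 'joint_positions': [0.603, 0.247, -0.259, 1.303, 0.062, 1.599, 0.04], 'joint_torque': [0.404, -47.288, -1.538, -33.974, -0.046, 0.096, -0.002]}
pad ((563.5797729492188, -272.99468994140625), (86.44985961914062, 76.94573211669922), 13.522777557373047)
[[136.33888483 275.35415171]]
```

View pics/p1.png

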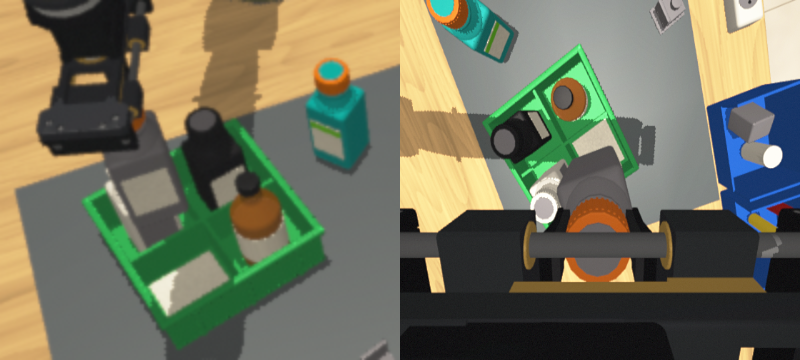

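Scene crop: the pad's centre is near px (134,273), and the prediction was (136,275). The bottle is above the compartment and aligned with it. Descending.

carry_out([
  [[-0.001, -0.002, -0.01], 0],
  [[-0.001, -0.002, -0.03], 0],
  [[-0.001, -0.002, -0.05], 0],
  [[-0.001, -0.002, -0.07], 0],
  [[-0.001, -0.002, -0.09], 0],
  [[-0.001, -0.002, -0.11], 0],
  [[-0.001, -0.002, -0.13], 0],
  [[-0.001, -0.002, -0.15], 0],
  [[-0.001, -0.002, -0.165], 0],
  [[-0.001, -0.002, -0.178], 0],
  [[-0.001, -0.002, -0.187], 0],
  [[-0.001, -0.002, -0.192], 0],
  [[-0.001, -0.002, -0.194], 0],
  [[-0.001, -0.002, -0.196], 0],
  [[-0.001, -0.002, -0.196], 0],
  [[-0.001, -0.002, -0.196], 0],
])

```text
time: 14.3
position: [0.562, -0.269, 0.1528]
tool_rot: [3.102, -0.493, 0.002]
ft_force: [-0.2, 0.6, -3.8]
grip_width: 0.488
```

```bash
python3 st.py; python3 - <<'E'
from h import *
from bench import eyes
e=eyes.get_image("scene");t=eyes.get_image("top")
cv2.imwrite("pics/p2.png",np.hstack([cv2.resize(e["pixels"][130:310,40:240],(400,360)),cv2.resize(t["pixels"][160:300,300:456],(400,360))]))
E
```

```text
{'time': 14.3, 'position': [0.562, -0.269, 0.153], 'tool_rot': [3.102, -0.493, 0.002], 'ft_force': [-0.212, 0.588, -3.793], 'torque': [0.001, -0.048, -0.03], 'grip_width': 0.488, 'joint_positions': [0.613, 0.316, -0.255, 1.606, 0.084, 1.228, 0.027], 'joint_torque': [0.0, -49.296, -2.367, -31.928, -0.051, 0.053, -0.0]}
```

View pics/p2.png

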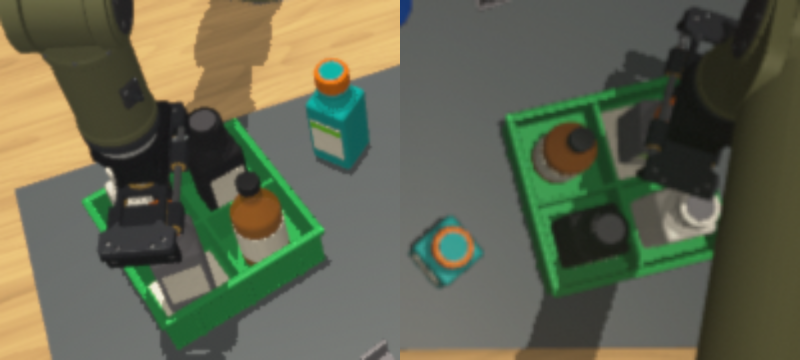

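Both views show the bottle inside the compartment without contact. Creeping down the last ~10 mm.

carry_out([
  [[0, 0, -0.002], 0],
  [[0, 0, -0.004], 0],
  [[0, 0, -0.006], 0],
  [[0, 0, -0.007], 0],
  [[0, 0, -0.008], 0],
  [[0, 0, -0.0085], 0],
  [[0, 0, -0.0085], 0],
])

```text
time: 15.1
position: [0.5617, -0.2689, 0.1436]
tool_rot: [3.103, -0.493, 0.0]
ft_force: [-0.7, 0.4, -4.0]
grip_width: 0.494
```

carry_out([
  [[0, 0, -0.0005], 0],
  [[0, 0, -0.001], 0],
  [[0, 0, -0.001], 0],
])

```text
time: 15.4
position: [0.5617, -0.269, 0.1427]
tool_rot: [3.103, -0.493, 0.0]
ft_force: [0.0, 0.3, -4.5]
grip_width: 0.495
```

carry_out([
  [[0, 0, -0.0005], 0],
  [[0, 0, -0.001], 0],
  [[0, 0, -0.001], 0],
])

```text
time: 15.7
position: [0.5619, -0.269, 0.1423]
tool_rot: [3.102, -0.493, 0.001]
ft_force: [-0.6, 0.6, 0.5]
grip_width: 0.492
```

```bash
python3 st.py
```

```text
{'time': 15.7, 'position': [0.562, -0.269, 0.142], 'tool_rot': [3.102, -0.493, 0.001], 'ft_force': [-0.574, 0.561, 0.518], 'torque': [-0.001, 0.155, 0.018], 'grip_width': 0.492, 'joint_positions': [0.612, 0.324, -0.255, 1.618, 0.086, 1.209, 0.025], 'joint_torque': [-0.057, -47.389, -2.334, -30.483, -0.054, -0.304, 0.001]}
```

The load has passed to the pad. Opening partway and backing straight up.

carry_out([
  [[0, 0, 0], 0],
  [[0, 0, 0], 0],
  [[0, 0, 0], 0],
  [[0, 0, 0], 0],
  [[0, 0, 0], 0],
  [[0, 0, 0], 0],
], grip=-0.45)

```text
time: 16.3
position: [0.5617, -0.2689, 0.1417]
tool_rot: [3.103, -0.493, 0.0]
ft_force: [-0.8, -0.5, -0.4]
grip_width: 0.721
```

carry_out([
  [[0, 0, 0.005], 0],
  [[0, 0, 0.015], 0],
  [[0, 0, 0.03], 0],
  [[0, 0, 0.05], 0],
  [[0, 0, 0.08], 0],
  [[0, 0, 0.11], 0],
  [[0, 0, 0.14], 0],
  [[0, 0.04, 0.16], 0],
  [[0, 0.08, 0.18], 0],
  [[0, 0.12, 0.18], 0],
  [[0, 0.16, 0.18], 0],
  [[0, 0.2, 0.18], 0],
  [[0, 0.24, 0.18], 0],
  [[0, 0.28, 0.18], 0],
  [[0, 0.32, 0.18], 0],
  [[0, 0.32, 0.18], 0],
  [[0, 0.32, 0.18], 0],
])

```text
time: 18.0
position: [0.5617, 0.0524, 0.3232]
tool_rot: [3.103, -0.488, 0.003]
ft_force: [-1.2, -1.2, -0.6]
grip_width: 0.723
```

```bash
python3 st.py; python3 - <<'E'
from h import *
from bench import eyes
e=eyes.get_image("scene");t=eyes.get_image("top")
cv2.imwrite("pics/p3.png",np.hstack([cv2.resize(e["pixels"][130:310,40:240],(400,360)),cv2.resize(t["pixels"][160:300,300:456],(400,360))]))
for n,d,b in(("s",e,(75,200,190,300)),("t",t,(370,170,440,235))):
    m=mask(d,(3,170,110),(16,255,255),b);y,x=np.nonzero(m);print(n,len(x))
print(proj(e,[.562,-.269,.174]),proj(t,[.562,-.269,.174]))
E
```

```text
{'time': 18.0, 'position': [0.562, 0.052, 0.323], 'tool_rot': [3.103, -0.488, 0.003], 'ft_force': [-1.179, -1.216, -0.583], 'torque': [0.005, -0.122, -0.012], 'grip_width': 0.723, 'joint_positions': [0.287, 0.134, -0.476, 1.492, 0.062, 1.529, -0.5], 'joint_torque': [-1.789, -36.742, -3.491, -31.806, -0.392, -0.025, -0.032]}
s 537
t 84
[[120.18178168 240.1372053 ]] [[406.78699791 204.61980434]]
```

View pics/p3.png

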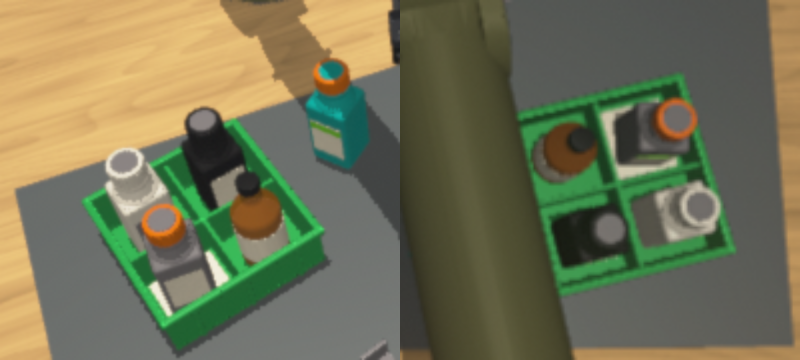

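Both views show the bottle upright on the pad. The cap is at scene px (121,241), against (120,240) predicted, and top px (407,206), against (407,205). Handing in.

```bash
python3 -c "
from bench import ticket
print(ticket.close_job())"
```

```text
the job is handed in; nothing more can be done
None
```

The cap is screwed down snug, and the grey bottle stands upright on the pad in the carrier's empty compartment. I handed the job in at about 18 s of the 72 s allowed; the hand-in gives no verdict.

- **Cap:** I turned it clockwise about 2.6 rad in one grip. The torque stayed at about 0.12–0.17 N m until the liner met the rim. It then rose to 0.55 N m while turning and 0.49 at rest, just under the 0.6 target and inside the snug range. I did not re-measure it after release.
- **Placing:** I lifted the bottle straight out (about 5 N of load), carried it over and set it down at about 5 mm/s. No impact showed: the wrist force ended near zero once the pad took the weight.
- **Last checks:** In both final views the cap is within about 1–2 pixels of where it should be for an upright bottle at (0.562, −0.269). My two estimates of the pad centre differed by about 5 mm, well within the 30 mm allowed. In the final close-ups the other carrier bottles are in place and the gripper is clear. The loose things on the bench were last seen in place just after the lift; I did not measure them or look again at the end.

No check failed.

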